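# Hold the tablet stand's spring jaw open on the right size line

## Robot

A 6-joint arm with a two-finger parallel gripper is mounted at the origin on the work surface. World frame = base frame: x ahead of the robot, y to its left, z up, the work surface at z = 0. Lengths are in m, angles in rad, forces in N, time in s.
With the tool pointing down it reaches from about 0.425 to 0.95 m from the base axis. Payload 14.7 kg.
Tool frame: the origin (TCP) lies at the very end of the fingers, on their centre line; the grasp point (between the pads) lies 19 mm behind it (ctrl.pinch_z is the distance from the TCP to the grasp point, in m); z points along the fingers, y is the line along which they close (so a half turn about z gives the same grasp; the last joint's range is limited). The gripper opens to 85 mm and grips with 20 to 120 N. Pads are 22 mm wide; open, the fingers measure 114 mm over their backs; the gripper's body (76 mm by 85 mm) begins 54 mm behind the grasp point. The pads swing forward as they close: fully open they stand 13 mm farther back than shut.
Start: joints at [1.136, 0.48, 1.596, -0, 1.065, -0.047], TCP at [0.246, 0.602, 0.193] pointing down, gripper open.
Joint ranges: [-2.75, 2.75], [-0.82, 2.05], [0.23, 2.67], [-1.56, 4.7], [0.09, 2.69], [-2.92, 2.92]. Speed limits (rad/s): [1.89, 1.89, 2.39, 3.01, 3.01, 3.01].

## Interface

Orientations are given as a unit quaternion [w, x, y, z].
In Python, from bench import ctrl, viewer, ticket gives the robot as it stands. The module is installed in compiled form; this text tells all that it offers.
- The arm moves only by the shell command python3 -m handwheel 'ROWS' [FORCE]. ROWS is JSON, a list that holds one entry, the list of rows, each a list of 5 numbers: the shift along the tool's x, y, z in mm, then the turn about the tool's z in rad, then the finger opening in mm, from 0 to 85.4. In form: [[[dx, dy, dz, spin, grip], ...]]. A call has 1 to 5 rows; each row shifts and turns the commanded pose from where the row before left it, along the tool's axes as they then stand; what a row does not reach is not made up. A row lasts 1/10 s, in which the tool goes at most 50 mm and 8.59 degrees, less where a joint would pass 70% of its speed; a pose out of reach is approached as far as the arm can. A call is refused whole if a number of a shift passes 50 or a number of a turn 0.15, either way. A call with a gripper value outside its range is refused whole. The fingers move at their own pace and stop on an object; FORCE is the grip in N (left out, the last holds). Time passes only in rows, so rows that do not move let the fingers close. It gives the time, the measured TCP pose, the force, the opening and the grip force at its end, in the units of the state.
- ctrl.get_state(): the state, without advancing time (a new reading comes with each control period).
- viewer.read_camera(name): name is "scene" or "side" or "wrist"; returns a dict with "frame" (480x640x3 uint8, red, green, blue), "depth" (480x640 float32, m along the optical axis (not along the pixel's ray), 0 where there is no reading), "mtx" (3x3 intrinsics, pixels), "world_to_cam" (4x4, takes a point from world to camera coordinates); the wrist camera has in their place "hand_eye" (4x4, takes a point from camera to tool coordinates, whose origin is the TCP and whose axes are the flange's). Camera axes: x right, y down, z forward; pixel columns grow to the right and rows downward; lengths in m; the calibration is good to about 2 mm. The wrist camera is an equidistant fisheye: a pixel r from the principal point sees the ray r / f radians off the axis. A picture is of the moment at which its call begins: read the wrist's pose just before it.
- ticket.close_job(): hands the job in; it is judged then, once.
Trained networks look in the newest picture that a camera, given by its name, has taken for a name from the list of things; names that differ only in an ending like _2 or _b are one class to them, and where a whole thing is asked for, a point or a joint stands for the part that bears it (a point fixed in the world has none). Each returns a list of dicts, best first, with "score" (0 to 1); they miss things now and then, are a little off and sometimes report something else, mostly with a low value. They report only what shows in the picture. A call takes as long as a camera call. They do not tell look-alikes from the thing itself.
- viewer.boxes_of(camera, name): "centre" ([x, y, z] in m, in the coordinates of the camera as it stood for that picture, good to about 4 mm: the middle of the surface that is visible of it).
- viewer.masks_of(camera, name): "pixels" (480x640 bool, what is visible of it).
The state is a dict: "time": time; "joint_pos": joint angles; "dq": joint speeds; "joint_efforts": joint torques, N m; "tool_pos": TCP position; "ee_rot": TCP orientation; "contact_force": force on the tool from outside, world axes, zero at the start; "wrist_torque": the same for the moment, N m; "opening": finger opening in m; "finger_force": force on a finger pad.
Only numpy, scipy, OpenCV 4.12 (cv2) and the standard library are available. Lean on these libraries where they do the work, as an engineer would, in place of code of your own. Each camera call takes 0.05 s, during which the arm holds its last target. There are 200 camera calls.

## Task

One of the two tablets, the small or the large, lies ready on the light grey felt desk pad. Pull the spring-loaded jaw of the tablet stand out until the foot of its inner face stands on the engraved size line for that tablet (the first line, nearer the fixed jaw, is for the small one, the second for the large), never letting the jaw snap back, and finish with the gripper's fingers still holding it steady on that line so that I can set the tablet in. Leave the tablets and the other things on the console where they are.

Things in the scene. Friction and masses are not known exactly. Their poses are not given: they have to be found in the camera images.
- stand: Fixed tablet stand. Origin: middle of the underside of its 150 x 170 x 10 mm base; z up. A column carries a rail (275 mm long along y, 44 wide, 14 thick); its top face, 105 mm up at the middle, is tilted 0.35 rad about y to face up and +x. On it at the -y end the fixed jaw (inner face at y = -125 mm); the black spring jaw slides on the rail to +y. Two dark lines cross the rail.
- jaw (a joint): Travel of the spring jaw along the stand's +y, in m: 0 = shut against its inner stop (110 mm between the jaws), 0.100 = outer stop. A spring always pulls it shut: about 6 N at 0, 9 N at the first line (0.035), 12 N at the second line (0.078); let go, it snaps back.
- jaw_tab (a point): Grip point, middle of the spring jaw's upright pull tab: 36 mm wide across the rail, 12 mm thick along the slide (stand's y), to be pinched along y from above. The tab stands square to the tilted rail face, 19 to 60 mm above it, this point 44 mm. Under it a lip juts 5 mm towards the fixed jaw (13 to 19 mm up) and a foot 26 mm long, 7 high rides the rail. Moves with the jaw.
- jaw_face (a point): Foot of the spring jaw's inner face (the face that looks to the fixed jaw), at the middle of the rail's width on the rail's top face; this is what is set on a line. Moves with the jaw.
- line_small (a point): Middle of the first engraved line, for the small tablet, on the rail's top face (145 mm from the fixed jaw's inner face); jaw travel 0.035 puts the jaw's inner face on it.
- line_large (a point): Middle of the second engraved line, for the large tablet, on the rail's top face (188 mm from the fixed jaw's inner face); jaw travel 0.078 puts the jaw's inner face on it.
- pad: Light grey felt desk pad lying flat on the console, 310 x 240 x 3 mm, fixed; origin at the middle of its underside. One tablet lies on it, roughly at its middle.
- tablet_small: Small tablet, 195 x 135 x 7 mm, dark screen up, lying flat, loose; origin at the middle of its underside, long side along its x. Lies on the pad or on the magazine.
- tablet_large: Large tablet, 248 x 178 x 7 mm, dark screen up, lying flat, loose; origin at the middle of its underside, long side along its x. Lies on whichever of pad and magazine the small one does not.
- magazine: Magazine lying flat at the other side of the stand, 280 x 215 x 3 mm, fixed; origin at the middle of its underside. The other tablet lies on it.
- candlestick: Dark metal candlestick without candle, 72 mm foot, 110 mm high, standing loose beyond the stand; origin at the middle of its foot. Bystander.
- votive: Brown-copper votive cup, 76 mm wide, 60 mm high, loose, beyond the stand; origin at the middle of its underside. Bystander.
- remote: Grey remote control, 150 x 40 x 16 mm, lying loose; origin at the middle of its underside, long side along its x. Bystander.
There are look-alikes about, which are no part of the job. Leave any red look-alike of the tablet_small alone.

How it is judged:
By the outcome, as a careful person would: the job done as asked, in the order asked, and still so for the second after the job is handed in, while the arm keeps its last pose, push and grip.
It also fails if it takes over 35 s, if anything falls off the work surface, if the arm or the gripper's body presses on something with over 40 N, if the wrist force passes 120 N, or if a joint passes its speed limit or range.

## Working session

There is one attempt and no reset: what is moved stays moved. The work goes in short steps, Python scripts to look and compute and a shell command to move; the robot and the scene stay as the last step left them, time stands still between calls to the robot, and variables do not carry over. Pictures are saved under pics/ and viewed, at most 10 in all, crops included, and the job is handed in when it is done.

```bash
mkdir -p pics
cat > h.py <<'E'
import numpy as np, cv2
from bench import ctrl, viewer, ticket
def w(cam,p):  # cam->world
    return (np.linalg.inv(cam["world_to_cam"])@np.r_[p,1])[:3]
def px2w(cam,u,v,z=None):
    z=cam["depth"][int(v),int(u)] if z is None else z
    K=cam["mtx"]; return w(cam,[(u-K[0,2])/K[0,0]*z,(v-K[1,2])/K[1,1]*z,z])
def w2px(cam,p):
    q=(cam["world_to_cam"]@np.r_[p,1])[:3]; q=cam["mtx"]@q; return q[:2]/q[2]
E
python3 - <<'E'
from h import *
np.set_printoptions(precision=4,suppress=True)
for c in ["scene","side"]:
    cam=viewer.read_camera(c); cv2.imwrite(f"pics/{c}0.png",cam["frame"][:,:,::-1])
    for n in ["stand","jaw_tab","pad","tablet_small","tablet_large","magazine","candlestick","votive","remote"]:
        for b in viewer.boxes_of(c,n)[:3]:
            p=w(cam,b["centre"]); print(c,n,round(b["score"],2),p,w2px(cam,p).round())
print(ctrl.get_state())
E
```

```text
scene stand 0.79 [0.5966 0.0595 0.0115] [331. 273.]
scene jaw_tab 0.54 [0.5957 0.0537 0.1195] [329. 255.]
scene pad 0.57 [ 0.5702 -0.4028  0.0048] [178. 286.]
scene tablet_small 0.93 [0.5752 0.4661 0.0094] [459. 251.]
scene tablet_small 0.75 [0.2784 0.4779 0.0101] [439. 177.]
scene tablet_small 0.72 [ 0.779  -0.1382  0.0133] [271. 337.]
scene tablet_large 0.82 [ 0.5664 -0.4027  0.0109] [178. 284.]
scene tablet_large 0.54 [0.5984 0.0555 0.118 ] [329. 256.]
scene tablet_large 0.21 [0.597  0.0601 0.0104] [331. 274.]
scene magazine 0.63 [0.603 0.481 0.006] [466. 259.]
scene candlestick 0.83 [ 0.7802 -0.1394  0.0137] [271. 338.]
scene votive 0.73 [0.7474 0.1537 0.0312] [371. 311.]
scene remote 0.85 [0.3161 0.2715 0.0154] [381. 192.]
side stand 0.87 [0.5641 0.0517 0.0109] [329. 267.]
side stand 0.17 [0.3442 0.2625 0.0143] [222. 266.]
side jaw_tab 0.54 [0.5817 0.0522 0.1242] [335. 231.]
side pad 0.64 [ 0.4989 -0.4379  0.0035] [461. 374.]
side tablet_small 0.68 [0.5625 0.4645 0.0115] [238. 211.]
side tablet_large 0.88 [ 0.5464 -0.4043  0.0069] [460. 355.]
side magazine 0.73 [0.5551 0.4603 0.0028] [237. 214.]
side candlestick 0.9 [ 0.7676 -0.1459  0.0099] [428. 267.]
side votive 0.85 [0.7607 0.1399 0.0373] [353. 221.]
side remote 0.63 [0.3472 0.2605 0.0134] [223. 266.]
{'time': 1.0, 'joint_pos': array([ 1.1364,  0.4802,  1.5963, -0.    ,  1.0651, -0.0466]), 'dq': array([ 0.0005,  0.0016,  0.0013, -0.0019, -0.0002,  0.0022]), 'joint_efforts': array([ -0.0008, -95.0506, -43.0632,  -0.0003,   0.0015,  -0.0001]), 'tool_pos': array([0.2458, 0.6017, 0.1935]), 'ee_rot': array([ 0.    ,  0.1927,  0.9813, -0.    ]), 'contact_force': array([ 0.3652,  0.179 , -0.0082]), 'wrist_torque': array([ 0.0174, -0.065 ,  0.0112]), 'finger_force': 0.0, 'opening': 0.08525317663334529}
```

View pics/scene0.png

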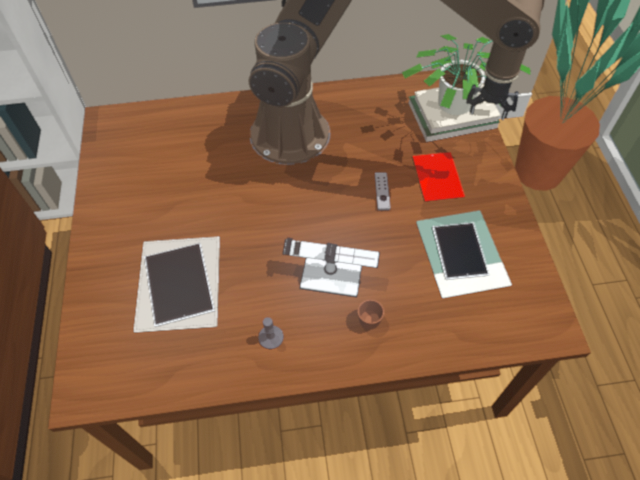

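View pics/side0.png

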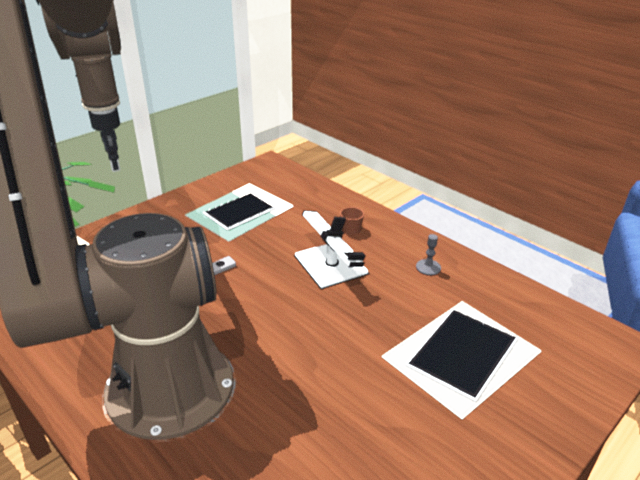

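The scene picture shows the light grey pad at (178,285) carrying a large-looking tablet. The green and white magazine at (465,255) carries the smaller one, and the red look-alike is at (438,177). The stand's rail runs from (285,246) to (378,262), with the fixed jaw at its left end and the black spring jaw at (330,253). I'll measure the tablets and the stand next.

Run:
```python
from h import *
np.set_printoptions(precision=4,suppress=True)
def cloud(cam,m):
    v,u=np.nonzero(m&(cam["depth"]>0)); z=cam["depth"][v,u];K=cam["mtx"]
    P=np.c_[(u-K[0,2])/K[0,0]*z,(v-K[1,2])/K[1,1]*z,z,np.ones(len(z))]
    return (P@np.linalg.inv(cam["world_to_cam"]).T)[:,:3],u,v
for c in ["scene","side"]:
    cam=viewer.read_camera(c); f=cam["frame"].astype(int)
    for n in ["tablet_small","tablet_large","pad","magazine"]:
        m=viewer.masks_of(c,n)
        if m:
            P,_,_=cloud(cam,m[0]["pixels"]); P=P[P[:,2]<.03]
            r=cv2.minAreaRect(P[:,:2].astype(np.float32)); print(c,n,np.array(r[0]),np.array(r[1]),r[2])
    P,u,v=cloud(cam,np.ones((480,640),bool))
    k=(np.abs(P[:,0]-.58)<.12)&(np.abs(P[:,1]-.055)<.18)
    col=f[v,u]; br=col.min(1)
    rail=k&(P[:,2]>.085)&(P[:,2]<.13)&(br>110)
    r=cv2.minAreaRect(P[rail][:,:2].astype(np.float32)); print("rail",rail.sum(),r)
    A=np.c_[P[rail][:,:2],np.ones(rail.sum())]; co=np.linalg.lstsq(A,P[rail][:,2],rcond=None)[0]; print("plane",co,P[rail].mean(0))
    base=k&(P[:,2]>.005)&(P[:,2]<.016)&(br>110)
    r=cv2.minAreaRect(P[base][:,:2].astype(np.float32)); print("base",base.sum(),r)
    bl=k&(P[:,2]>.10)&(br<70)
    for lo,hi in [(-.15,-.02),(-.02,.13)]:
        s=bl&(P[:,1]>lo)&(P[:,1]<hi); 
        if s.sum(): print("black",s.sum(),P[s].min(0),P[s].max(0),P[s].mean(0))
    if c=="scene": cv2.imwrite("pics/crop1.png",cv2.resize(cam["frame"][225:305,270:390,::-1],None,fx=6,fy=6,interpolation=cv2.INTER_CUBIC))
```

```text
scene tablet_small [0.5703 0.4697] [0.1369 0.2006] 87.2650146484375
scene tablet_large [0.7427 0.1577] [0.0752 0.1047] 75.83785247802734
scene pad [ 0.5533 -0.4042] [0.2416 0.3178] 86.1186294555664
scene magazine [0.5742 0.4756] [0.2827 0.2173] 2.873662233352661
rail 1182 ((0.581597089767456, 0.06173671782016754), (0.2786308526992798, 0.0531742163002491), 73.56661224365234)
plane [-0.3224  0.0976  0.2873] [0.5867 0.0764 0.1056]
base 1345 ((0.5813711881637573, 0.07827556133270264), (0.24664320051670074, 0.17030054330825806), 71.6286392211914)
black 2 [ 0.5693 -0.068   0.1122] [ 0.5702 -0.0651  0.1131] [ 0.5698 -0.0666  0.1127]
side tablet_small [0.5748 0.476 ] [0.1542 0.2069] 88.81128692626953
side tablet_large [ 0.5623 -0.3995] [0.2618 0.1836] 7.7598161697387695
side pad [ 0.5593 -0.4003] [0.2508 0.325 ] 86.96233367919922
side magazine [0.5794 0.4807] [0.293  0.2336] 3.087512254714966
rail 725 ((0.5807843804359436, 0.062050171196460724), (0.2926431894302368, 0.05060622841119766), 72.54185485839844)
plane [-0.2011  0.0699  0.2161] [0.5735 0.0632 0.1052]
base 1263 ((0.5807982683181763, 0.06524243950843811), (0.17603448033332825, 0.15186412632465363), 73.23485565185547)
black 151 [ 0.5168 -0.0782  0.1006] [ 0.5745 -0.0273  0.1304] [ 0.5441 -0.0616  0.1161]
black 292 [0.5478 0.0378 0.1009] [0.6151 0.0836 0.1666] [0.5837 0.0533 0.1329]
```

View pics/crop1.png

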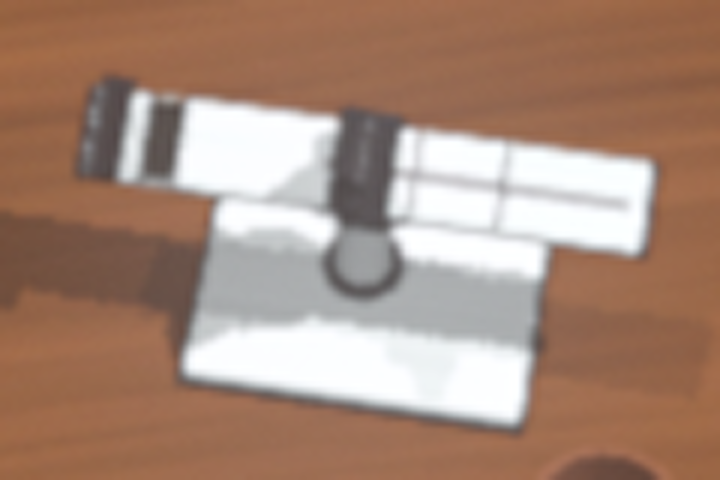

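Crop: the spring jaw is at about (368,165), the fixed jaw at about (110,125), and the two lines at about (415,160) and (505,185). The pad's tablet measures about 250 x 180 mm, so it is the large one, and the target is the second line, travel 0.078.

Candidates that could be mistaken for the grip target:
- black spring jaw at scene (330,253): chosen, because it sits mid-rail with the lines beyond it
- black fixed jaw at scene (288,246)
- brown block beside the fixed jaw at scene (297,246)

The crop confirms this choice. The stand's yaw is about -0.29. I'm moving above the stand now.

```bash
python3 -m handwheel '[[[0,0,-10,-0.094,85],[-15,-13,-15,0,85],[-25,-21.5,-15,0,85],[-25,-21.5,-15,0,85],[-25,-21.5,-12,0,85]]]' | tail -5
python3 -m handwheel '[[[-25,-21.5,0,0,85],[-25,-21.5,0,0,85],[-25,-21.5,0,0,85],[-25,-21.5,0,0,85],[-25,-21.5,0,0,85]]]' | tail -5
python3 -m handwheel '[[[-25,-21.5,0,0,85],[-25,-21.5,0,0,85],[-25,-21.5,0,0,85],[-25,-21.5,0,0,85],[-25,-21.5,0,0,85]]]' | tail -5
python3 -m handwheel '[[[-25,-21.5,0,0,85],[-25,-21.5,0,0,85],[-25,-21.5,0,0,85],[-15,-14,0,0,85],[0,0,0,0,85]]]' | tail -5
```

```text
tool_pos: [0.3104, 0.5, 0.2618]
ee_rot: [0.0, 0.147, 0.989, 0.0]
contact_force: [0.6, -1.2, -0.2]
opening: 0.085
finger_force: 0.0
tool_pos: [0.3987, 0.3605, 0.2612]
ee_rot: [0.0, 0.147, 0.989, 0.0]
contact_force: [1.0, -0.1, 1.1]
opening: 0.0851
finger_force: 0.0
tool_pos: [0.4871, 0.2214, 0.2611]
ee_rot: [0.0, 0.147, 0.989, 0.0]
contact_force: [0.2, 0.3, 0.5]
opening: 0.0851
finger_force: 0.0
tool_pos: [0.5509, 0.1193, 0.2609]
ee_rot: [0.0, 0.148, 0.989, -0.0]
contact_force: [0.2, 0.9, -0.2]
opening: 0.0847
finger_force: 0.0
```

```bash
python3 -m handwheel '[[[-20,-18,0,0,85],[-20,-18,0,0,85],[-20,-18,0,0,85],[0,0,0,0,85],[0,0,0,0,85]]]' | tail -5
cat >> h.py <<'E'
from scipy.spatial.transform import Rotation as Rn
def tool():
    s=ctrl.get_state(); q=s["ee_rot"]; T=np.eye(4); T[:3,:3]=Rn.from_quat(np.r_[q[1:],q[0]]).as_matrix(); T[:3,3]=s["tool_pos"]; return T
def wcloud(cam,T):
    K=cam["mtx"]; v,u=np.mgrid[:480,:640]; x=(u-K[0,2])/K[0,0]; y=(v-K[1,2])/K[1,1]
    th=np.hypot(x,y); s=np.tan(np.minimum(th,1.4))/np.maximum(th,1e-9); z=cam["depth"]
    P=np.stack([x*s*z,y*s*z,z,np.ones_like(z)],-1); return (P@(T@cam["hand_eye"]).T)[...,:3]
YAW=-.293; O=np.array([.581,.063,0])
RS=Rn.from_euler("z",YAW).as_matrix()
def stand(P): return (P-O)@RS
E
python3 - <<'E'
from h import *
np.set_printoptions(precision=4,suppress=True)
T=tool(); cam=viewer.read_camera("wrist"); print(T,cam["mtx"],cam["hand_eye"])
np.savez("w1.npz",T=T,**cam)
cv2.imwrite("pics/w1.png",cam["frame"][:,:,::-1])
b=viewer.boxes_of("wrist","jaw_tab")
for x in b[:2]:
    p=(T@cam["hand_eye"]@np.r_[x["centre"],1])[:3]; print(x["score"],p,stand(p))
S=stand(wcloud(cam,T)); g=cam["frame"].max(2); 
m=(S[...,2]>.125)&(S[...,2]<.175)&(abs(S[...,0])<.06)&(abs(S[...,1])<.05)&(cam["depth"]>0)
print(m.sum(), S[m].min(0),S[m].max(0),S[m].mean(0), np.argwhere(m).mean(0))
E
```

```text
tool_pos: [0.5913, 0.0529, 0.2607]
ee_rot: [-0.0, 0.147, 0.989, 0.0]
contact_force: [-0.0, 0.1, 0.2]
opening: 0.0853
finger_force: 0.0
[[-0.9566  0.2913 -0.0002  0.5913]
 [ 0.2913  0.9566  0.0002  0.0529]
 [ 0.0002  0.0001 -1.      0.2607]
 [ 0.      0.      0.      1.    ]] [[371.6483   0.     323.401 ]
 [  0.     371.6483 241.7404]
 [  0.       0.       1.    ]] [[-0.0001 -0.9603 -0.2791  0.0723]
 [ 1.     -0.0004  0.001   0.0002]
 [-0.0011 -0.2791  0.9603 -0.1804]
 [ 0.      0.      0.      1.    ]]
0.59 [0.5836 0.0658 0.1204] [0.0016 0.0035 0.1204]
1239 [-0.019  -0.0143  0.125 ] [0.037  0.0026 0.1677] [ 0.0059 -0.0047  0.15  ] [219.2833 325.2688]
```

View pics/w1.png

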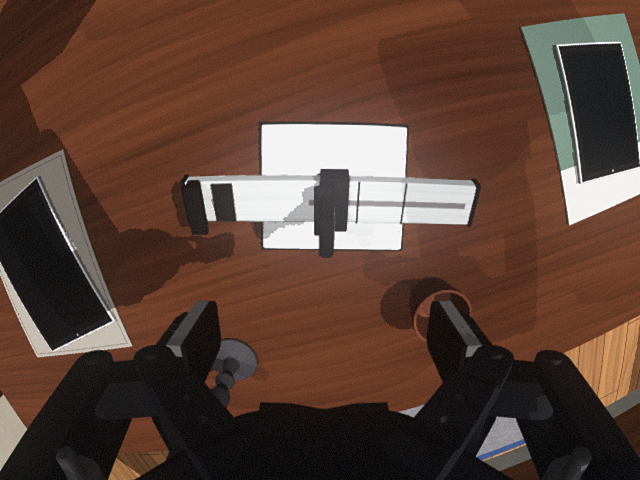

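The wrist view shows the rail lying level in the image from (185,200) to (477,200), so the yaw is right. The spring jaw is at (330,200) with its tab pointing towards (326,250), and the lines are at about (359,200) and (404,203). I'll refine the offsets from this picture.

Run:
```python
from h import *
np.set_printoptions(precision=4,suppress=True)
c=np.load("w1.npz"); cam={k:c[k] for k in c.files}; T=cam["T"]; S=stand(wcloud(cam,T)); ok=cam["depth"]>0
f=cam["frame"].min(2)
pc=lambda a:np.percentile(a,[1,5,50,95,99])
for lo in (.135,.145,.155):
    m=ok&(S[...,2]>lo)&(S[...,2]<.175)&(abs(S[...,0])<.06)&(abs(S[...,1])<.05); print(lo,m.sum(),"x",pc(S[m][:,0]),"y",pc(S[m][:,1]))
r=ok&(abs(S[...,2]-.105)<.025)&(abs(S[...,0])<.045)&(abs(S[...,1])<.17)&(f>110)
print("rail x",pc(S[r][:,0]),"y",pc(S[r][:,1])); A=np.c_[S[r][:,:2],np.ones(r.sum())]; print(np.linalg.lstsq(A,S[r][:,2],rcond=None)[0])
b=ok&(S[...,2]<.018)&(S[...,2]>.004)&(abs(S[...,0])<.12)&(abs(S[...,1])<.12)&(f>110)
print("base",pc(S[b][:,0]),pc(S[b][:,1]))
# dark lines along rail row near v=190 , u 340..480
for v in (186,188,212,215):
    row=f[v,340:478].astype(int); print(v,[(u+340,row[u],S[v,u+340].round(4)) for u in range(2,136) if row[u]<row[u-2]-25 and row[u]<row[u+2]-25])
```

```text
0.135 911 x [-0.007  -0.0054  0.0105  0.0336  0.0361] y [-0.0106 -0.0097 -0.0042  0.0015  0.0024]
0.145 808 x [-0.0032 -0.002   0.0133  0.0337  0.0364] y [-0.0106 -0.0097 -0.0042  0.0014  0.0023]
0.155 679 x [-0.0001  0.001   0.0155  0.0337  0.0355] y [-0.0105 -0.0097 -0.0042  0.0012  0.0019]
rail x [-0.0249 -0.023  -0.0045  0.0177  0.0204] y [-0.1191 -0.1094  0.0285  0.1252  0.135 ]
[-0.2592  0.0062  0.1046]
base [-0.0734 -0.0701 -0.0326  0.0694  0.0739] [-0.0774 -0.071   0.0079  0.0815  0.0882]
186 [(358, np.int64(121), array([-0.0156,  0.0248,  0.1123])), (359, np.int64(97), array([-0.0156,  0.0257,  0.1119])), (405, np.int64(131), array([-0.0164,  0.0672,  0.1141])), (406, np.int64(75), array([-0.0163,  0.0684,  0.1128]))]
188 [(358, np.int64(105), array([-0.0136,  0.025 ,  0.1104])), (359, np.int64(101), array([-0.0136,  0.0259,  0.1105])), (405, np.int64(99), array([-0.0143,  0.0678,  0.1118])), (406, np.int64(128), array([-0.0141,  0.069 ,  0.1107]))]
212 [(356, np.int64(135), array([0.0099, 0.0241, 0.1036])), (357, np.int64(79), array([0.0103, 0.0252, 0.1016])), (402, np.int64(82), array([0.0102, 0.0683, 0.1012])), (403, np.int64(163), array([0.0096, 0.0686, 0.1041]))]
215 [(356, np.int64(116), array([0.0134, 0.0245, 0.1004])), (357, np.int64(97), array([0.0133, 0.0254, 0.1009])), (401, np.int64(99), array([0.0133, 0.0676, 0.1002])), (402, np.int64(112), array([0.0131, 0.0684, 0.1012]))]
```

The rail lines read y = 0.0253 and 0.0683 in my stand frame, so the origin is about 5 mm off. The tab's middle is at y = -0.0042, which makes its inner face the reference face, 78 mm short of the second line. I'm descending onto the tab.

```bash
python3 -m handwheel '[[[-1,3,15,0,85],[0,0,25,0,85],[0,0,25,0,85],[0,0,25,0,85],[0,0,20,0,85]]]' 60 | tail -5
python3 -m handwheel '[[[0,0,12,0,70],[0,0,8,0,50],[0,0,0,0,30],[0,0,0,0,20],[0,0,0,0,20]]]' 60| tail -5
python3 - <<'E'
from h import *
np.set_printoptions(precision=4,suppress=True)
T=tool(); cam=viewer.read_camera("wrist"); print(T[:3,3],ctrl.get_state()["time"])
cv2.imwrite("pics/w2.png",cam["frame"][:,:,::-1])
E
```

```text
tool_pos: [0.5925, 0.0567, 0.1494]
ee_rot: [-0.0, 0.146, 0.989, -0.0]
contact_force: [0.4, -0.5, -0.3]
opening: 0.0852
finger_force: 0.0
tool_pos: [0.5942, 0.0557, 0.1315]
ee_rot: [0.001, 0.146, 0.989, 0.0]
contact_force: [-0.4, 0.6, 0.6]
opening: 0.0202
finger_force: 0.0
[0.5942 0.0557 0.1315] 5.15
```

View pics/w2.png

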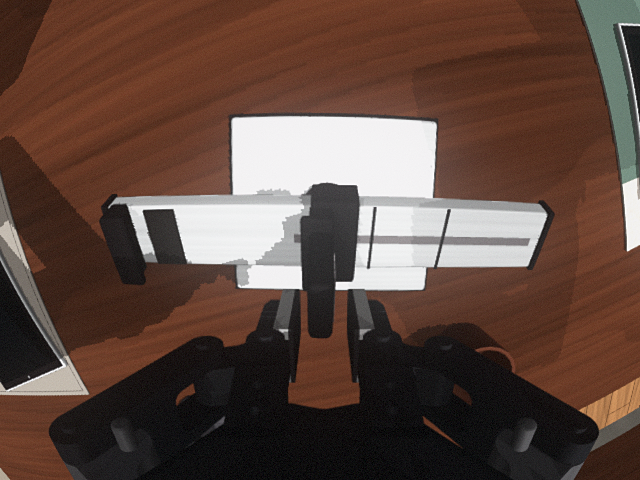

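The tab at (320,300) stands between the two fingers at (287,320) and (362,320), clear on both sides. I'll close at 80 N.

```bash
python3 -m handwheel '[[[0,0,0,0,10],[0,0,0,0,5],[0,0,0,0,5],[0,0,0,0,5]]]' 80 | tail -5
python3 -m handwheel '[[[0,2,0,0,5],[0,4,0,0,5],[0,4,0,0,5],[0,0,0,0,5],[0,0,0,0,5]]]' 80 | tail -5
```

```text
tool_pos: [0.5936, 0.0556, 0.1306]
ee_rot: [0.0, 0.146, 0.989, 0.0]
contact_force: [0.2, -0.6, -0.8]
opening: 0.0053
finger_force: 0.0
tool_pos: [0.5964, 0.0654, 0.1304]
ee_rot: [-0.0, 0.146, 0.989, -0.0]
contact_force: [0.8, -0.4, 0.4]
opening: 0.0048
finger_force: 0.0
```

The fingers closed to 5 mm, so they missed the tab. I'll look again.

Run:
```python
from h import *
np.set_printoptions(precision=4,suppress=True)
print(ctrl.pinch_z)
T=tool(); cam=viewer.read_camera("wrist"); print(T[:3,3],stand(T[:3,3]))
np.savez("w3.npz",T=T,**cam)
cv2.imwrite("pics/w3.png",cam["frame"][:,:,::-1])
H=np.linalg.inv(cam["hand_eye"])
for z in (0,-.019,-.06):
    q=(H@np.r_[0,0,z,1])[:3]; r=np.hypot(*q[:2]); th=np.arctan2(r,q[2]); print(z,q,cam["mtx"][:2,2]+cam["mtx"][0,0]*th*q[:2]/r)
S=stand(wcloud(cam,T)); ok=cam["depth"]>0
m=ok&(S[...,2]>.14)&(S[...,2]<.175)&(abs(S[...,0])<.06)&(abs(S[...,1])<.05)
v,u=np.nonzero(m); 
for v0 in range(v.min(),v.max(),12):
    k=v==v0
    if k.any(): print(v0,u[k].min(),u[k].max(),S[m][k].mean(0))
s=viewer.read_camera("side"); cv2.imwrite("pics/side3.png",cv2.resize(s["frame"][130:300,250:430,::-1],None,fx=4,fy=3.5,interpolation=cv2.INTER_CUBIC))
```

```text
0.0187
[0.5964 0.0654 0.1304] [0.014  0.0068 0.1304]
0 [-0.0004  0.0191  0.1934] [322.6543 278.2708]
-0.019 [-0.0004  0.0244  0.1751] [322.6237 293.1321]
-0.06 [-0.0003  0.0358  0.1357] [322.5365 337.6098]
247 298 306 [-0.0061 -0.0033  0.1403]
259 287 314 [-0.0022 -0.0035  0.147 ]
271 286 313 [ 0.0006 -0.0034  0.1553]
283 285 313 [ 0.0032 -0.0034  0.163 ]
295 284 330 [ 0.0073 -0.0042  0.1666]
307 317 330 [0.0099 0.0079 0.1727]
319 317 317 [0.015  0.0044 0.1738]
331 329 329 [0.0202 0.0094 0.1748]
```

View pics/w3.png

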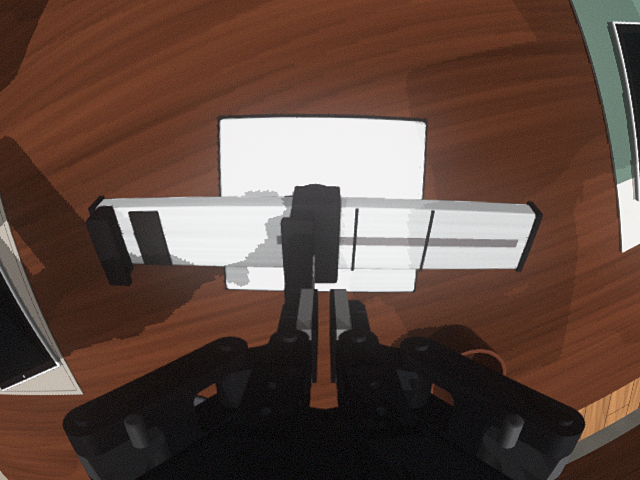

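View pics/side3.png

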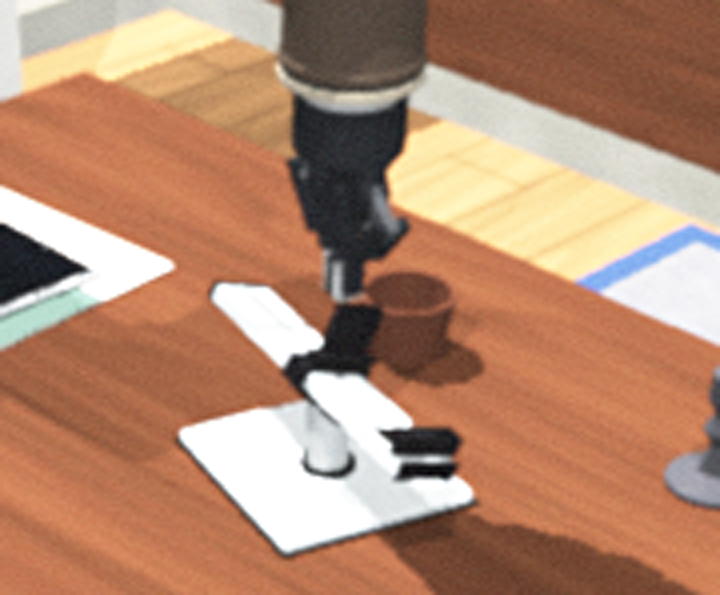

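Run:
```python
from h import *
np.set_printoptions(precision=4,suppress=True)
T=tool(); P=T[:3,3]
for c in ["side","scene"]:
    cam=viewer.read_camera(c)
    for z in (0,.019,.04): print(c,z,w2px(cam,P+[0,0,z]))
    print("tabtop",w2px(cam,O+RS@[.018,-.004,.161]),"tab44",w2px(cam,O+RS@[.0125,-.004,.146]))
    if c=="side":
        for v in range(205,232,2): print(v,[tuple(np.r_[px2w(cam,u,v)].round(3)) for u in (332,336,340)])
c=np.load("w3.npz"); W=wcloud(c,c["T"]); Q=(W-c["T"][:3,3])@c["T"][:3,:3]
for u in (305,340,350):
    for v in range(284,340,6): print(u,v,Q[v,u].round(4),end=" ")
    print()
```

```text
side 0 [334.8724 225.2068]
side 0.019 [335.0621 219.4441]
side 0.04 [335.2747 212.9821]
tabtop [338.3161 217.4153] tab44 [336.4034 222.5139]
205 [(np.float64(0.59), np.float64(0.072), np.float64(0.196)), (np.float64(0.591), np.float64(0.058), np.float64(0.201)), (np.float64(0.584), np.float64(0.037), np.float64(0.214))]
207 [(np.float64(0.591), np.float64(0.073), np.float64(0.188)), (np.float64(0.586), np.float64(0.054), np.float64(0.199)), (np.float64(0.598), np.float64(0.05), np.float64(0.196))]
209 [(np.float64(0.587), np.float64(0.069), np.float64(0.186)), (np.float64(0.59), np.float64(0.057), np.float64(0.19)), (np.float64(0.597), np.float64(0.049), np.float64(0.19))]
211 [(np.float64(0.588), np.float64(0.07), np.float64(0.178)), (np.float64(0.584), np.float64(0.051), np.float64(0.189)), (np.float64(0.6), np.float64(0.051), np.float64(0.182))]
213 [(np.float64(0.588), np.float64(0.07), np.float64(0.172)), (np.float64(0.587), np.float64(0.054), np.float64(0.179)), (np.float64(0.6), np.float64(0.051), np.float64(0.175))]
215 [(np.float64(0.779), np.float64(0.249), np.float64(-0.00
[... 2042 characters left out ...]
  -0.0053 -0.0819] 
340 284 [ 0.0723  0.0002 -0.1804] 340 290 [ 0.012   0.007  -0.0428] 340 296 [ 0.0126  0.0067 -0.0499] 340 302 [ 0.0124  0.0065 -0.0548] 340 308 [ 0.0128  0.0063 -0.0608] 340 314 [ 0.0118  0.0062 -0.0634] 340 320 [ 0.0122  0.0059 -0.0687] 340 326 [ 0.0126  0.0057 -0.0736] 340 332 [ 0.0113  0.0057 -0.0754] 340 338 [ 0.0135  0.0053 -0.0827] 
350 284 [-0.054   0.0239  0.121 ] 350 290 [-0.0592  0.0239  0.1197] 350 296 [-0.0694  0.0249  0.1293] 350 302 [ 0.0084  0.0109 -0.0465] 350 308 [ 0.0083  0.0106 -0.0516] 350 314 [ 0.0079  0.0103 -0.0561] 350 320 [ 0.0122  0.0093 -0.0688] 350 326 [ 0.0123  0.009  -0.0731] 350 332 [ 0.0128  0.0087 -0.0779] 350 338 [ 0.0135  0.0084 -0.0829]
```

The wrist depth puts the fingertips at tool z = -0.042, and the side camera shows the same: they really end at z ≈ 0.171. That is about 42 mm above the reported TCP, so the fingers closed just above the tab. Nothing was touched. I'll open, re-centre and go 40 mm lower, watching the force.

```bash
python3 -m handwheel '[[[0,0,-5,0,50],[0,-5,0,0,50],[0,-5.5,0,0,50],[0,0,0,0,50],[0,0,0,0,50]]]' 80 | tail -5
python3 -m handwheel '[[[0,0,10,0,50],[0,0,12,0,50],[0,0,12,0,50],[0,0,11,0,50],[0,0,0,0,40]]]' 80 | tail -5
python3 - <<'E'
from h import *
np.set_printoptions(precision=4,suppress=True)
T=tool(); cam=viewer.read_camera("wrist"); print(T[:3,3],stand(T[:3,3]),ctrl.get_state()["time"])
cv2.imwrite("pics/w4.png",cam["frame"][:,:,::-1])
E
```

```text
tool_pos: [0.5933, 0.0549, 0.1355]
ee_rot: [-0.0, 0.147, 0.989, 0.0]
contact_force: [0.6, 0.8, 0.6]
opening: 0.0499
finger_force: 0.0
tool_pos: [0.592, 0.0551, 0.0883]
ee_rot: [-0.002, 0.146, 0.989, -0.0]
contact_force: [-0.2, -0.1, 1.0]
opening: 0.0399
finger_force: 0.0
[0.592  0.0551 0.0883] [ 0.0128 -0.0043  0.0883] 7.3
```

View pics/w4.png

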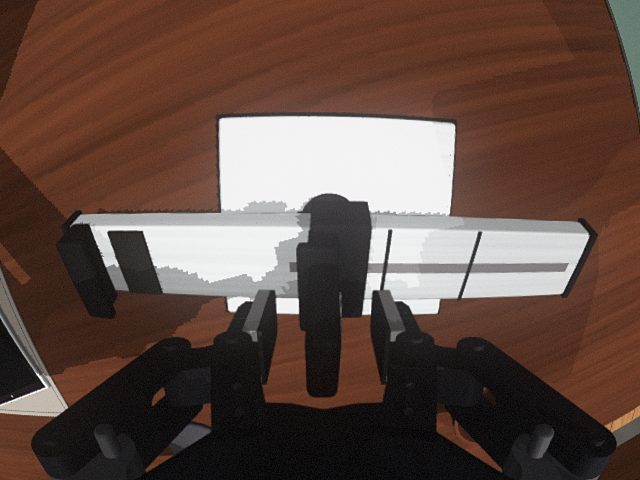

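The tab at (320,330) now stands between the pads at (262,330) and (385,330), and they overlap it. Closing.

```bash
python3 -m handwheel '[[[0,0,0,0,22],[0,0,0,0,14],[0,0,0,0,8],[0,0,0,0,5],[0,0,0,0,5]]]' 80 | tail -5
python3 -m handwheel '[[[0,2,0,0,5],[0,4,0,0,5],[0,4,0,0,5],[0,0,0,0,5],[0,0,0,0,5]]]' 80 | tail -5
```

```text
tool_pos: [0.5936, 0.0546, 0.0911]
ee_rot: [0.0, 0.147, 0.989, -0.0]
contact_force: [-1.7, -5.3, 3.5]
opening: 0.0111
finger_force: 77.8
tool_pos: [0.5967, 0.0642, 0.0911]
ee_rot: [0.0, 0.146, 0.989, -0.0]
contact_force: [-0.8, -6.6, 3.0]
opening: 0.0109
finger_force: 77.9
```

The tab is gripped (11 mm, 78 N) and the spring is pulling on the wrist. I'm drawing the jaw out.

```bash
python3 -m handwheel '[[[0,6,0,0,5],[0,6,0,0,5],[0,6,0,0,5],[0,6,0,0,5],[0,6,0,0,5]]]' 80 | tail -5
python3 -m handwheel '[[[0,8,0,0,5],[0,8,0,0,5],[0,8,0,0,5],[0,8,0,0,5],[0,4,0,0,5]]]' 80 | tail -5
python3 -m handwheel '[[[0,0,0,0,5],[0,0,0,0,5],[0,0,0,0,5]]]' 80 | tail -5
python3 - <<'E'
from h import *
np.set_printoptions(precision=4,suppress=True)
T=tool(); cam=viewer.read_camera("wrist"); print(T[:3,3],stand(T[:3,3]),ctrl.get_state()["time"])
np.savez("w5.npz",T=T,**cam)
cv2.imwrite("pics/w5.png",cv2.resize(cam["frame"][170:420,180:500,::-1],None,fx=2.4,fy=2.4,interpolation=cv2.INTER_CUBIC))
E
```

```text
tool_pos: [0.6057, 0.0926, 0.0912]
ee_rot: [0.001, 0.146, 0.989, -0.0]
contact_force: [1.1, -11.0, 2.1]
opening: 0.0107
finger_force: 77.8
tool_pos: [0.6166, 0.127, 0.0912]
ee_rot: [0.001, 0.146, 0.989, -0.001]
contact_force: [3.5, -15.1, 1.8]
opening: 0.0112
finger_force: 78.0
tool_pos: [0.6164, 0.1266, 0.0912]
ee_rot: [0.001, 0.146, 0.989, -0.001]
contact_force: [3.7, -12.9, 1.6]
opening: 0.0111
finger_force: 77.9
[0.6164 0.1266 0.0912] [0.0156 0.0711 0.0912] 9.65
```

View pics/w5.png

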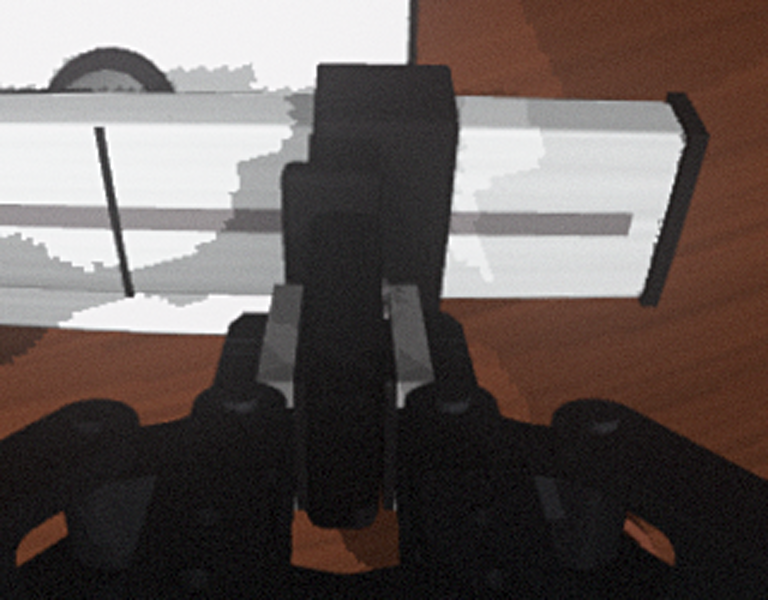

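The crop shows the jaw foot's outer edge at (455,190), line 1 at (110,200), and line 2 hidden under the jaw. The TCP travelled 75.5 mm while gripped. I'll check the jaw's travel against line 1 by comparing images.

```bash
cat > m.py <<'E'
from h import *
import sys
np.set_printoptions(precision=4,suppress=True)
n=np.array([np.sin(.35),0,np.cos(.35)]); C=np.array([-.002,.005,.105])
def hit(c,u,v,h):
    K=c["mtx"]; a=np.array([(u-K[0,2])/K[0,0],(v-K[1,2])/K[1,1]]); th=np.hypot(*a)
    d=np.r_[a/th*np.sin(th),np.cos(th)]; M=c["T"]@c["hand_eye"]
    o=stand(M[:3,3]); d=RS.T@M[:3,:3]@d; t=((C+n*h-o)@n)/(d@n); return o+t*d
for name,lineu,edgeu in (("w1.npz",(352,364),(340,355)),("w3.npz",(350,362),(334,347)),(sys.argv[1],(215,240),(355,385))):
    c=np.load(name); g=cv2.GaussianBlur(c["frame"].min(2).astype(np.float32),(3,3),0)
    R={"line":[],"edge":[]}
    for v in range(180,270):
        for key,(a,b),h in (("line",lineu,0),("edge",edgeu,.007)):
            p=hit(c,(a+b)/2,v,h)
            if abs(p[0]+.009)>.006: continue
            row=g[v,a:b]
            if key=="line":
                wgt=np.clip(row.max()-20-row,0,None)
                if wgt.max()<20: continue
                u=a+(wgt*np.arange(len(row))).sum()/wgt.sum()
            else:
                d=np.diff(row); 
                if d.max()<12: continue
                u=a+d.argmax()+.5
            R[key].append((u,hit(c,u,v,h)[1]))
    L,E=[np.median(R[k],0) if R[k] else None for k in R]
    print(name,L,E,"edge-line",E[1]-L[1] if L is not None and E is not None else None,len(R["line"]),len(R["edge"]))
E
python3 m.py w5.npz
```

```text
w1.npz [358.1446   0.0254] [348.5      0.0161] edge-line -0.009293908417958099 12 12
w3.npz [355.4065   0.0252] [339.5      0.0159] edge-line -0.00931146968951312 19 19
w5.npz [223.9484   0.0247] [368.5      0.0914] edge-line 0.06669476632861025 22 23
```

Edge-to-line comparison gives a travel of about 75.8 mm, which agrees with the TCP's 75.5 mm. About 2.3 mm remain.

```bash
python3 -m handwheel '[[[0,1.2,0,0,5],[0,1.2,0,0,5],[0,0,0,0,5],[0,0,0,0,5],[0,0,0,0,5]]]' 80 | tail -5
python3 - <<'E'
from h import *
T=tool(); cam=viewer.read_camera("wrist"); print(stand(T[:3,3])); np.savez("w6.npz",T=T,**cam)
E
python3 m.py w6.npz
```

```text
tool_pos: [0.6171, 0.1288, 0.0911]
ee_rot: [0.001, 0.146, 0.989, -0.001]
contact_force: [3.8, -13.0, 2.0]
opening: 0.0111
finger_force: 77.9
[0.01559658 0.0733913  0.09114685]
w1.npz [358.1446   0.0254] [348.5      0.0161] edge-line -0.009293908417958099 12 12
w3.npz [355.4065   0.0252] [339.5      0.0159] edge-line -0.00931146968951312 19 19
w6.npz [219.205    0.0247] [368.5      0.0937] edge-line 0.06903182856547037 22 23
```

Edge to line 1 now reads 69.0 mm, which is exactly the 43 + 26 mm expected with the inner face on the second line. The jaw is steady, so I'm handing in.

```bash
python3 -m handwheel '[[[0,0,0,0,5],[0,0,0,0,5],[0,0,0,0,5]]]' 80 | tail -5
python3 -c "
from bench import ticket,ctrl
print(ctrl.get_state()['time']); print(ticket.close_job())"
```

```text
tool_pos: [0.6171, 0.1287, 0.0912]
ee_rot: [0.001, 0.147, 0.989, -0.001]
contact_force: [3.5, -13.5, 1.4]
opening: 0.0112
finger_force: 77.9
10.5
the job is handed in; nothing more can be done
None
```

The large tablet is on the pad, so I pulled the jaw out to the second line (about 78 mm by camera and arm) and handed in with the fingers still holding it at 78 N; the first grasp closed on air above the tab without touching anything, because the real fingertips end about 42 mm above the reported TCP, and I corrected for that.

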